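# Check the sprung lid of the spares box

## Robot

A 6-joint arm with a two-finger parallel gripper is mounted at the origin on a cart in front of the work surface, level with it; the furniture and walls round the work are solid. World frame = base frame: x ahead of the robot, y to its left, z up, the work surface at z = 0. Lengths are in m, angles in rad, forces in N, time in s.
With the tool pointing down it reaches from about 0.35 to 0.775 m from the base axis. Payload 5.5 kg.
Tool frame: the origin (TCP) lies at the very end of the fingers, on their centre line; the grasp point (between the pads) lies 19 mm behind it; z points along the fingers, x is the direction in which the jaws open and shut, and the axes are right-handed (so a half turn about z gives the same grasp; the last joint's range is limited). The gripper opens to 85 mm and grips with 20 to 120 N. Pads are 22 mm wide; open, the fingers measure 114 mm over their backs; the gripper's body (76 mm by 85 mm) begins 54 mm behind the grasp point. The pads swing forward as they close: fully open they stand 13 mm farther back than shut.
Start: joints at [-1.388, 0.313, 0.046, 1.304, 0, 1.431], TCP at [0.182, -0.545, 0.231] pointing down, gripper open.
Joint ranges: [-2.76, 2.76], [-0.86, 1.69], [-1.03, 1.26], [-2.2, 2.34], [-1.47, 1.5], [-3.14, 3.14]. Speed limits (rad/s): [2.57, 2.57, 3.14, 3.14, 3.14, 3.14].

## Interface

Orientations are given as a rotation vector (axis times angle).
In Python, from plant import movep, servo_line, move_joints, set_gripper, hold, solve_ik, state, get_image, camera_info, PlanningError, close_job gives the robot as it stands. Calls block until the motion is done:
- movep(position, orientation): joint-space move of the TCP to a pose.
- servo_line(position, attitude=None, v=0.15): straight line of the TCP; attitude=None keeps the orientation; v is the mean speed in m/s.
- move_joints(angles): joint-space move.
- set_gripper(opening, grip_force=None): finger opening in m; grip_force is the grip in N (None keeps the last); returns when the fingers have stopped.
- hold(seconds).
- solve_ik(position, orientation): joint angles nearest the present ones, or None.
- state(): the state.
- get_image(name): name is "scene" or "top"; returns (picture, depth): 480x640x3 uint8, red, green, blue; 480x640 float32, m along the optical axis (not along the pixel's ray), 0 where there is no reading.
- camera_info(name): a dict with "fx", "fy", "cx", "cy" (pixels), "pose" (4x4, takes a point from camera to world coordinates). Camera axes: x right, y down, z forward; pixel columns grow to the right and rows downward; lengths in m; the calibration is good to about 2 mm. A picture is of the moment at which its call begins. camera_info takes no time and is no camera call.
A pose or a line that the arm cannot do raises PlanningError and nothing moves.
- close_job(): hands the job in, once; it reports no verdict.
The state is a dict: "time": time; "qpos": joint angles; "dq": joint speeds; "joint_torque": joint torques, N m; "position": TCP position; "orientation": TCP orientation; "contact_force": force on the tool from outside, world axes, zero at the start; "wrist_torque": the same for the moment, N m; "opening": finger opening in m.
Only numpy, scipy, OpenCV 4.12 (cv2) and the standard library are available. Lean on these libraries where they do the work, as an engineer would, in place of code of your own. Each camera call takes 0.05 s, during which the arm holds its last target. There are 200 camera calls.

## Task

The spares box's sprung lid needs checking: first lift the roll of clear tape off the lid and lay it flat on the bench, clear of the box, without dropping it. Then raise the lid by its bar handle until it is past its balance point (about 46 degrees open), bring it back and keep it still just below that point, no more than ten degrees under it, where it would fall shut if let go. Finish while still holding the lid there, and leave the pine block, the nylon corner key and the marker where they lie.

Things in the scene. Friction and masses are not known exactly. Their poses are not given: they have to be found in the camera images.
- spares_box: grey sheet-metal box screwed to the bench, 160 (x) x 230 (y) x 100 mm high; origin at the centre of its underside; its -x side is the front with the bar handle, its +x side carries the hinge. The lid (168 x 238 mm plate, 6 mm thick, top face 106 mm above the bench when shut) covers it.
- lid (a joint): opening angle of the lid: 0 shut and level, grows as the front edge rises, stop at 1.25. Its weight and a spring at the hinge balance at 0.80 rad (46 degrees): below that it falls shut, above it the spring carries it open to the stop. The turning moment is small: about 1.1 N at the bar when shut, 0.3 N at 0.1 rad either side of balance, and hardly any friction.
- lid_hinge (a point): point on the hinge line, at the middle of the box's back top edge, 100 mm above the bench; axes as the box; the hinge line runs along the box's y
- lid_bar (a point): middle of the lid's bar handle: a round steel bar 14 mm thick, along the box's y, 110 mm long, carried by two arms 55 mm either side of this point, 42 mm clear (bar surface to lid edge) in front of the lid's edge; 215 mm from the hinge line and 98 mm above the bench when shut, about 250 mm above it at balance. Axes turn with the lid (those of the box when shut). The bar can turn between fingers.
- tape_mid (a point): centre (half-way up) of the roll of clear tape, 104 mm across and 49 mm high, with an open hole about 68 mm across; it lies flat on the lid. Its z axis is the roll's axis. Take it by the rim, one finger in the hole and one outside: the wall is 16 to 19 mm thick, its middle 43 mm from the centre. About 0.2 kg.
- pine_block: pine block 47 x 98 x 37 mm on the bench beyond the box's -y side, bystander; origin at the centre of its underside
- corner_key: white nylon corner key (L shape) 42 x 42 x 9 mm on the bench near the front of the box's -y side, bystander; origin at the centre of its underside
- marker: marker pen 17 x 132 x 17 mm lying on the bench in front of the box, bystander; origin at the centre of its underside
Things that resemble listed ones, but are neither listed nor needed, are in the scene too. Leave any orange or red look-alike of the part that bears tape_mid alone.

How it is judged:
On the way, in this order (a step that is already met when the one before it is completed fails the run):
1. the roll of tape is lifted in the fingers, clear of the lid (height (world z) of tape_mid above 0.15 m and contact force between the fingers and clear_tape above 0.5 N), for 0.1 s.
2. the roll lies flat on the bench, released, clear of the box, whose lid is still shut (height (world z) of tape_mid below 0.03 m and angle between tape_mid's own z axis and vertical below 0.1 rad and horizontal distance between tape_mid and spares_box above 0.15 m and linear speed of clear_tape below 0.03 m/s and contact force between the fingers and clear_tape below 0.1 N and value of joint lid below 0.15 rad), for 0.2 s.
3. the lid is raised past its balance point (value of joint lid above 0.84 rad), for 0.1 s.
At the end, for the whole second after the job is handed in: the lid is held by the fingers, still (under 0.05 rad/s), at 0.58 to 0.78 rad, that is 0.02 to 0.22 rad below its balance point of 0.80; the roll of tape lies flat on the bench (centre below 30 mm, tilt under 0.1 rad), its centre at least 150 mm from the box's centre, at rest (value of joint lid between 0.58 and 0.78 rad and velocity of joint lid between -0.05 and 0.05 rad/s and contact force between the fingers and spares_box above 0.03 N and height (world z) of tape_mid below 0.03 m and angle between tape_mid's own z axis and vertical below 0.1 rad and horizontal distance between tape_mid and spares_box above 0.15 m and linear speed of clear_tape below 0.03 m/s); the arm keeps its last pose, push and grip.
It fails at once if the roll of tape is dropped or thrown (faster than 0.8 m/s out of the fingers) (linear speed of clear_tape above 0.8 m/s and contact force between the fingers and clear_tape below 0.1 N).
It fails at once if the pine block is moved by more than 25 mm (distance of pine_block from where it was at the start of the episode above 0.025 m).
It fails at once if the corner key is moved by more than 25 mm (distance of corner_key from where it was at the start of the episode above 0.025 m).
It fails at once if the marker is moved by more than 25 mm (distance of marker from where it was at the start of the episode above 0.025 m).
It also fails if it takes over 58 s, if anything falls off the work surface, if the arm or the gripper's body presses on something with over 40 N, if the wrist force passes 120 N, or if a joint passes its speed limit or range.

## Working session

There is one attempt and no reset: what is moved stays moved. The work goes in short steps, each a Python script; the robot and the scene stay as the last script left them, time stands still between calls to the robot, and variables do not carry over. Pictures are saved under pics/ and viewed, about 8 in all and at most 12, crops included, and the job is handed in when it is done.

```bash
mkdir -p pics; ls; python3 - <<'E'
from plant import *
import cv2,numpy as np
for n in("scene","top"):
    p,d=get_image(n); cv2.imwrite(f"pics/{n}0.png",p[:,:,::-1]); np.save(f"pics/{n}0.npy",d)
    c=camera_info(n); print(n,c["fx"],c["cx"],c["cy"],np.round(c["pose"],3).tolist())
s=state();print(s)
E
```

```text
pics
scene 528.3124307793064 326.2790551348983 242.9084478921287 [[0.864, -0.297, 0.408, 0.223], [-0.504, -0.539, 0.675, -0.921], [0.02, -0.788, -0.615, 0.686], [0.0, 0.0, 0.0, 1.0]]
top 625.0089170500221 317.4728945322635 241.666352192385 [[-0.015, -0.98, 0.197, 0.355], [-1.0, 0.011, -0.022, -0.308], [0.019, -0.197, -0.98, 1.322], [0.0, 0.0, 0.0, 1.0]]
{'time': 0.1, 'qpos': array([-1.38760861e+00,  3.13925189e-01,  4.51195393e-02,  1.30364401e+00,
        1.61553553e-06,  1.43119261e+00]), 'dq': array([ 0.00103495, -0.0009132 ,  0.00175772,  0.00037433, -0.00098664,
        0.00024504]), 'joint_torque': array([ 1.67001530e-03, -4.81726134e+01,  2.99244261e+01,  1.27586012e-02,
       -1.89406524e-04,  8.13598660e-06]), 'position': array([ 0.18230317, -0.54484921,  0.23050916]), 'orientation': array([-2.54861889e+00,  1.83492585e+00,  1.87353597e-03]), 'contact_force': array([ 0.155871  ,  0.24164024, -0.28112911]), 'wrist_torque': array([-0.03283592, -0.01156364,  0.03979092]), 'opening': 0.08550911958382706}
```

View pics/scene0.png

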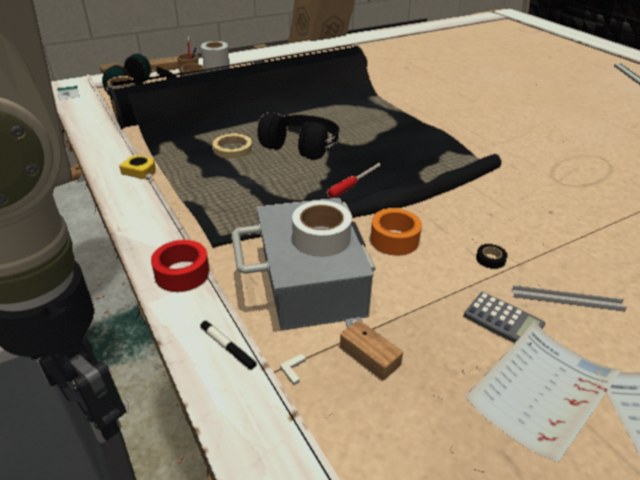

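View pics/top0.png

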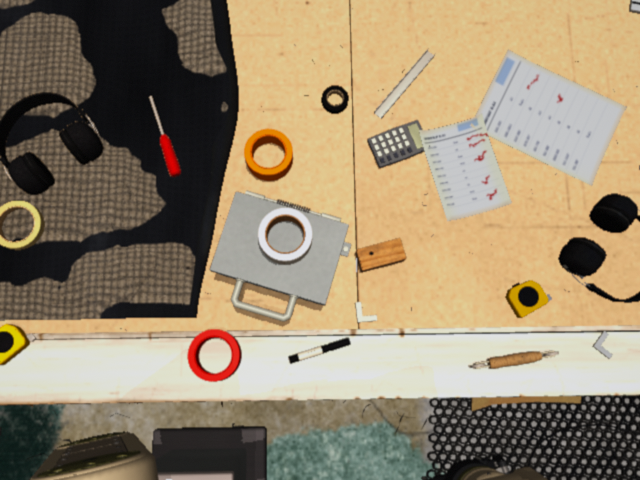

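The white roll on the lid (top ≈ (285,235), scene ≈ (322,227)) is the clear tape. The look-alikes are orange (top 268,155), red (214,355) and a yellowish roll (18,225). Pine block is at (381,254), key at (366,313), marker at (320,351) and bar at (263,303).

```bash
cat > h.py <<'E'
from plant import *
import numpy as np, cv2
from scipy.spatial.transform import Rotation as R
def cloud(n,d):
    c=camera_info(n); v,u=np.mgrid[:480,:640]
    P=np.stack([(u-c["cx"])/c["fx"]*d,(v-c["cy"])/c["fy"]*d,d],-1)
    T=np.array(c["pose"]); return P@T[:3,:3].T+T[:3,3]
def ray(n,u,v,z):
    c=camera_info(n); T=np.array(c["pose"])
    r=T[:3,:3]@np.array([(u-c["cx"])/c["fx"],(v-c["cy"])/c["fy"],1])
    return T[:3,3]+r*(z-T[2,3])/r[2]
def down(a,tilt=0):
    "tool z down, tool x (jaw) along world yaw a"
    x=np.array([np.cos(a),np.sin(a),0]); z=np.array([0,0,-1.])
    return R.from_matrix(np.stack([x,np.cross(z,x),z],1)).as_rotvec()
E
python3 - <<'E'
from h import *
p=cv2.imread("pics/top0.png"); d=np.load("pics/top0.npy"); C=cloud("top",d)
z=C[...,2]; hsv=cv2.cvtColor(p,cv2.COLOR_BGR2HSV)
win=np.zeros(z.shape,bool); win[185:325,200:360]=1
def big(m):
    cs,_=cv2.findContours(m.astype(np.uint8),0,2); return max(cs,key=cv2.contourArea)
# tape top
m=win&(z>0.14)&(z<0.17); c=big(m); (u,v),r=cv2.minEnclosingCircle(c)
print("tape px",u,v,r,"ztop",np.median(z[m]),"pos",ray("top",u,v,np.median(z[m])))
q=C[m]; print("cloud mean",q.mean(0), "R", np.percentile(np.hypot(*(q[:,:2]-q[:,:2].mean(0)).T),[2,98]))
m=win&(z>0.097)&(z<0.115)&(hsv[...,1]<70); m=cv2.morphologyEx(m.astype(np.uint8),cv2.MORPH_OPEN,np.ones((17,17)))|(win&(z>.14))
c=big(m); X=C[c[:,0,1],c[:,0,0]]
X=np.array([ray("top",a,b,.106)[:2] for a,b in c[:,0]],np.float32)
(rc,sz,an)=cv2.minAreaRect(X); print("lid",rc,sz,an)
wb=np.zeros(z.shape,bool); wb[275:325,228:300]=1
m=wb&(z>0.07)&(z<0.112)&(hsv[...,1]<60); q=C[m]; print("bar n",len(q)); 
for n,(u,v,h) in dict(block=(381,254,.037),key=(366,313,.009),marker=(320,351,.017),orange=(268,155,.045),red=(214,355,.045),barL=(237,304,.098),barR=(290,317,.098),btape=(335,99,.02),clip=(347,247,.1),calc=(395,143,.02),edge=(300,335,0)).items(): print(n,np.round(ray("top",u,v,h),3))
cv2.imwrite("pics/c1.png",cv2.resize(p[180:330,195:395],None,fx=4,fy=4,interpolation=2))
E
```

```text
tape px 284.7894592285156 234.15789794921875 27.281604766845703 ztop 0.15375944514281847 pos [ 0.60417397 -0.2719023   0.15375945]
cloud mean [ 0.60476445 -0.27176016  0.15327179] R [0.03595709 0.05188359]
lid (0.595118522644043, -0.2526474595069885) (0.2199331820011139, 0.1756562441587448) 72.73638916015625
bar n 1502
block [ 0.584 -0.469  0.037]
key [ 0.464 -0.437  0.009]
marker [ 0.387 -0.339  0.017]
orange [ 0.801 -0.233  0.045]
red [ 0.381 -0.126  0.045]
barL [ 0.478 -0.176  0.098]
barR [ 0.451 -0.28   0.098]
btape [ 0.94  -0.381  0.02 ]
clip [ 0.588 -0.394  0.1  ]
calc [ 0.835 -0.511  0.02 ]
edge [ 0.421 -0.298  0.   ]
```

View pics/c1.png

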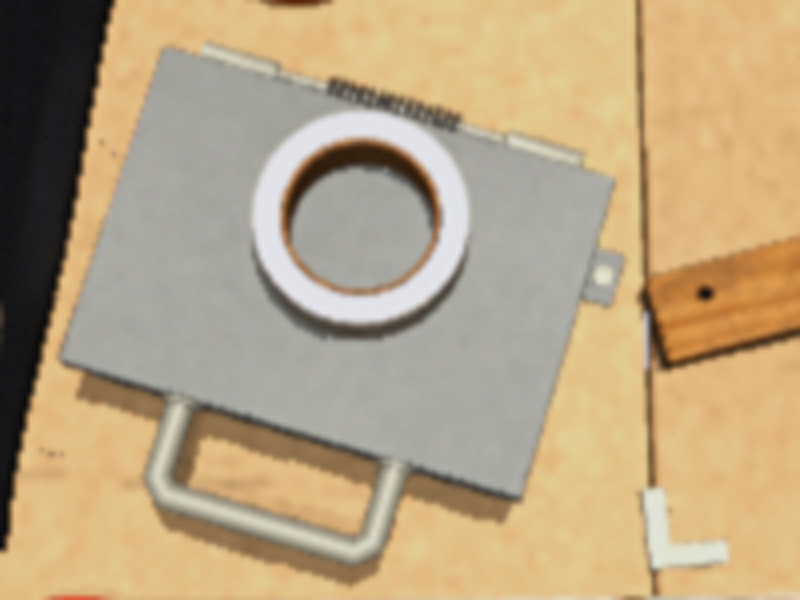

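The crop confirms that the white roll with the brown core, at crop (360,217), lies on the grey lid. The bar's midpoint is at about crop (258,518). Next I'll compute the box frame and check the motion plan.

```bash
cat > geo.py <<'E'
from h import *
px=lambda u,v,z: ray("top",u/4+195,v/4+180,z)
TL,TR,BR,BL=[px(*a,.106) for a in((163,47),(612,178),(520,498),(62,358))]
ex=(TL+TR-BL-BR)[:2]; ex/=np.linalg.norm(ex); yaw=np.arctan2(ex[1],ex[0])
bar=(px(160,487,.098)+px(357,548,.098))/2
ctr=(TL+TR+BR+BL)/4
tape=np.array([.6045,-.2718,.130])
E
python3 - <<'E'
from geo import *
n=np.linalg.norm
print("sides",n(TL-TR),n(BL-BR),n(TL-BL),n(TR-BR),"yaw",yaw,np.arctan2(-(TL-TR)[0],(TL-TR)[1])) 
print("ctr",ctr,"bar",bar,"rel",(bar-ctr)[:2]@np.array([[ex[0],-ex[1]],[ex[1],ex[0]]]))
b=px(160,487,.098)-px(357,548,.098); print("baryaw",np.arctan2(-b[0],b[1]),n(b))
a=np.arctan2(tape[1],tape[0]); print("tape a",a)
rim=lambda c:(np.array(c[:2])*(1-.043/np.hypot(*c[:2])))
for c in [(.6045,-.2718),(.48,-.575)]:
    for s in (0,np.pi):
        aa=np.arctan2(c[1],c[0])+s
        for z in(.014,.12,.26): print(c,s,z,np.round(rim(c),3),solve_ik([*rim(c),z],down(aa)))
for s in(0,np.pi):
  for z in (.079,.16): print("bar",s,solve_ik([bar[0],bar[1],z],down(yaw+s)))
print(state()["opening"])
E
```

```text
sides 0.2350861579917829 0.2345693991294991 0.1646439339248396 0.16647158854281616 yaw -0.2955478350431877 -0.30211833463006393
ctr [ 0.58852337 -0.26037298  0.106     ] bar [ 0.46652923 -0.2203257   0.098     ] rel [-0.12836914  0.00277844]
baryaw -0.3120427406163914 0.1009422389440285
tape a -0.4225443541776671
(0.6045, -0.2718) 0 0.014 [ 0.565 -0.254] [-5.51980682e-01  5.40399008e-01 -1.64863431e-01  8.65533888e-01
 -4.44089210e-16  1.44136000e+00]
(0.6045, -0.2718) 0 0.12 [ 0.565 -0.254] [-5.51980682e-01  4.50066747e-01 -2.88666352e-02  1.09186294e+00
 -4.44089210e-16  1.44136000e+00]
(0.6045, -0.2718) 0 0.26 [ 0.565 -0.254] [-5.51980682e-01  3.99090368e-01  2.39326067e-01  1.41103203e+00
 -4.44089210e-16  1.44136000e+00]
(0.6045, -0.2718) 3.141592653589793 0.014 [ 0.565 -0.254] [-0.55198068  0.54039901 -0.16486343  0.86553389  0.         -1.70023266]
(0.6045, -0.2718) 3.141592653589793 0.12 [ 0.565 -0.254] [-0.55198068  0.45006675 -0.02886664  1.09186294  0.         -1.70023266]
(0.6045, -0.2718) 3.141592653589793 0.26 [ 0.565 -0.254] [-0.55198068  0.39909037  0.23932607  1.4110
[... 473 characters left out ...]
.         -1.68435209]
(0.48, -0.575) 3.141592653589793 0.12 [ 0.452 -0.542] [-0.98875912  0.61573356  0.24689452  1.20195728  0.         -1.68435209]
(0.48, -0.575) 3.141592653589793 0.26 [ 0.452 -0.542] [-0.98875912  0.59338257  0.54962921  1.52704296  0.         -1.68435209]
bar 0 [-5.96900217e-01  2.99773217e-01 -3.65068508e-01  9.05954601e-01
 -4.44089210e-16  1.26944394e+00]
bar 0 [-5.96900217e-01  2.33158724e-01 -2.39621133e-01  1.09801647e+00
 -4.44089210e-16  1.26944394e+00]
bar 3.141592653589793 [-0.59690022  0.29977322 -0.36506851  0.9059546   0.         -1.87214871]
bar 3.141592653589793 [-0.59690022  0.23315872 -0.23962113  1.09801647  0.         -1.87214871]
0.08550911958382706
```

```bash
python3 - <<'E'
from geo import *
a=np.arctan2(tape[1],tape[0]); r=tape[:2]*(1-.043/np.hypot(*tape[:2]))
set_gripper(.045,40)
movep([*r,.24],down(a)); servo_line([*r,.120],v=.1)
s=state(); print(s["time"],s["position"],s["contact_force"],s["opening"])
p,d=get_image("scene"); q,_=get_image("top")
cv2.imwrite("pics/g1.png",np.hstack([cv2.resize(p[140:300,230:430],(400,320)),cv2.resize(q[160:320,195:395],(400,320))])[:,:,::-1])
E
```

```text
3.675 [ 0.5657503  -0.25446443  0.12078917] [ 0.15596208 -0.69495168 -0.20548426] 0.04499005755663744
```

View pics/g1.png

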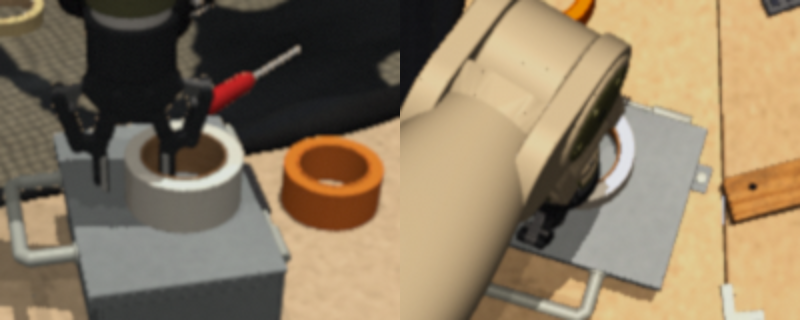

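The picture shows one finger inside the hole (168,160) and the other outside the rim (100,170), with no contact. I'll grip, lift and carry.

```bash
python3 - <<'E'
from geo import *
set_gripper(0.0,40); s=state(); print(s["opening"],s["contact_force"],s["position"])
r=s["position"][:2]
servo_line([*r,.23],v=.1); hold(.3)
s=state(); print(s["time"],s["opening"],s["contact_force"])
c=np.array([.48,-.575]); a=np.arctan2(c[1],c[0]); r2=c*(1-.043/np.hypot(*c))
movep([*r2,.23],down(a)); hold(.2)
servo_line([*r2,.05],v=.12)
s=state(); print(s["time"],s["opening"],s["contact_force"],s["position"])
p,d=get_image("scene"); q,_=get_image("top")
cv2.imwrite("pics/g2.png",np.hstack([cv2.resize(p[240:440,200:450],(400,320)),cv2.resize(q[220:380,320:520],(400,320))])[:,:,::-1])
E
```

```text
0.014259887604634869 [0.23737506 0.83324147 3.59831211] [ 0.56571994 -0.2540665   0.12075446]
5.7 0.014169285005388915 [ 0.12672324 -0.4354313  -2.62943964]
8.7333 0.013851211400121142 [ 0.36954837  0.15541627 -1.52938366] [ 0.45284745 -0.54255928  0.05101927]
```

View pics/g2.png

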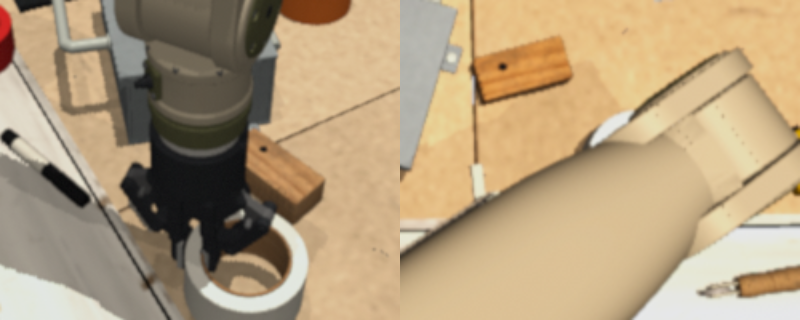

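The roll is held level at (245,265), clear of the block, key and bench seam. I'll lower it until contact shows, then release.

```bash
python3 - <<'E'
from geo import *
s=state(); p=s["position"].copy(); f0=s["contact_force"][2]
servo_line([p[0],p[1],.020],v=.06)
z=.020
while z>.0105:
    z-=.0015; servo_line([p[0],p[1],z],v=.03); hold(.1)
    f=state()["contact_force"][2]; print(round(z,4),f)
    if f-f0>4: break
set_gripper(.045); hold(.3)
servo_line([p[0],p[1],.15],v=.12)
s=state(); print(s["time"],s["contact_force"])
# retreat towards above the bar, high
yaw=-.302; ex=np.array([np.cos(yaw),np.sin(yaw)]); b=bar[:2]-.002*ex
movep([*b,.19],down(yaw)); 
s=state(); print(s["time"],s["position"],s["contact_force"])
q,d=get_image("top"); pp,_=get_image("scene")
C=cloud("top",d); m=np.zeros(d.shape,bool); m[230:380,390:560]=1
m&=(C[...,2]>.04)&(C[...,2]<.06); print(C[m].mean(0),m.sum(),np.ptp(C[m],axis=0))
cv2.imwrite("pics/g3.png",np.hstack([cv2.resize(pp[140:400,200:525],(400,320)),cv2.resize(q[160:400,250:550],(400,320))])[:,:,::-1])
E
```

```text
0.0185 -2.767029654256363
0.017 -1.6965325965055449
0.0155 -1.8397736879337339
0.014 4.447494967810338
12.8667 [ 0.27419281  0.63051646 -0.06376324]
14.1 [ 0.46510823 -0.22083592  0.18999791] [-0.1632823  -0.10029897  0.11094203]
[ 0.48262588 -0.57467148  0.04761109] 1132 [0.18726117 0.35608392 0.01606868]
```

View pics/g3.png

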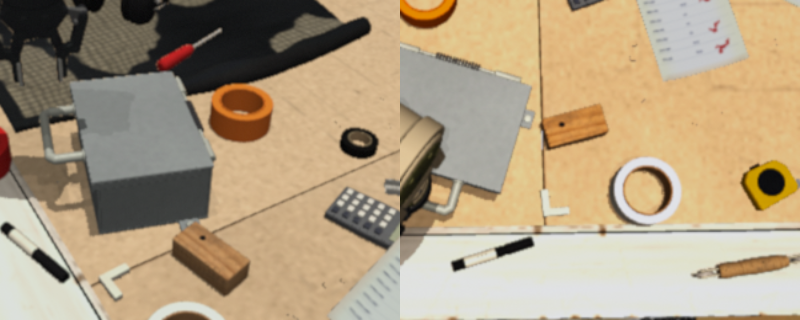

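The roll lies flat and released at (0.483,-0.575), rim height about 48 mm. The block, key and marker are untouched. Next I'll go down to just above the bar and take a close look.

```bash
python3 - <<'E'
from geo import *
p=state()["position"]
set_gripper(.042,20)
servo_line([p[0],p[1],.118],v=.12)
q,d=get_image("scene")
cv2.imwrite("pics/g4.png",cv2.resize(q[180:300,190:350],(800,600),interpolation=2)[:,:,::-1])
print(state()["time"])
c=camera_info("scene");T=np.linalg.inv(c["pose"])
yaw=-.302; ex=np.array([np.cos(yaw),np.sin(yaw)])
for o in(-.0,):
    P=T@[p[0],p[1],.098,1]; u=c["fx"]*P[0]/P[2]+c["cx"]; v=c["fy"]*P[1]/P[2]+c["cy"]; print("bar est crop px",(u-190)*5,(v-180)*5)
E
```

```text
15.2167
bar est crop px 240.4388519977637 356.16267134465886
```

View pics/g4.png

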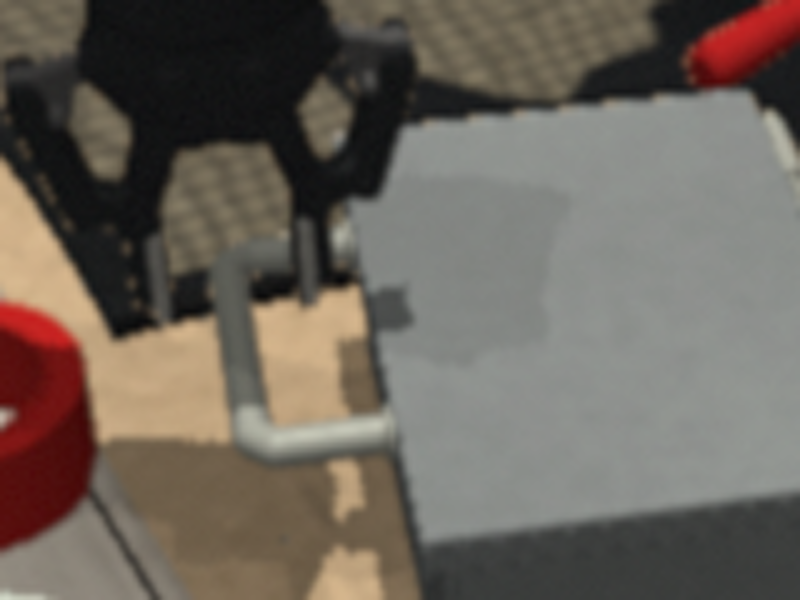

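The open fingers (155,285) and (305,260) straddle the bar, whose middle is at about (240,345), as computed. I'll descend, grip and check the forces.

```bash
python3 - <<'E'
from geo import *
p=state()["position"]
servo_line([p[0],p[1],.080],v=.06); s=state(); print(s["contact_force"])
set_gripper(0.0,20); hold(.3); s=state(); print(s["time"],s["opening"],s["contact_force"],s["wrist_torque"],s["position"])
E
```

```text
[ 0.48696591  0.44462001 -0.48009567]
16.6583 0.012879491540352355 [-5.90872341  0.983846    4.21429402] [ 0.12656242  1.02430278 -0.09537078] [ 0.46476446 -0.22132984  0.08011682]
```

```bash
cat > arc.py <<'E'
from h import *
yaw=-.302; ex=np.array([np.cos(yaw),np.sin(yaw)])
H=np.array([.4648,-.2213])-.001*ex+.215*ex
L=np.hypot(.215,.002); a0=np.arctan2(-.002,.215)
def tcp(t):
    return np.array([*(H-L*np.cos(t+a0)*ex),.100+L*np.sin(t+a0)-.0185])
def go(ts,v=.06):
    for t in ts:
        servo_line(tcp(t),v=v); s=state()
        f=s["contact_force"]; print(round(t,2),round(s["time"],2),np.round([f[:2]@ex,f[1]*ex[0]-f[0]*ex[1],f[2]],1),round(s["opening"],4),np.round(s["position"]-tcp(t),4))
        if np.linalg.norm(f)>30: print("STOP"); break
E
python3 - <<'E'
from arc import *
go(np.arange(.05,.46,.1))
q,d=get_image("scene")
cv2.imwrite("pics/g5.png",cv2.resize(q[120:330,170:450],(800,600),interpolation=2)[:,:,::-1])
E
```

```text
0.05 16.98 [ 1.5 -0.8 -2.3] 0.0132 [ 0.0008 -0.0003  0.0005]
0.15 17.49 [ 3.7 -0.  -1.9] 0.0128 [ 0.0007 -0.0003  0.0005]
0.25 18.0 [ 5.7  0.2 -3.5] 0.0131 [ 0.0004 -0.0002 -0.0002]
0.35 18.51 [ 5.9  0.7 -4.2] 0.0133 [ 0.0002 -0.0001 -0.0006]
0.45 19.02 [ 4.8 -1.6 -3.3] 0.0134 [-0.0003  0.     -0.0007]
```

View pics/g5.png

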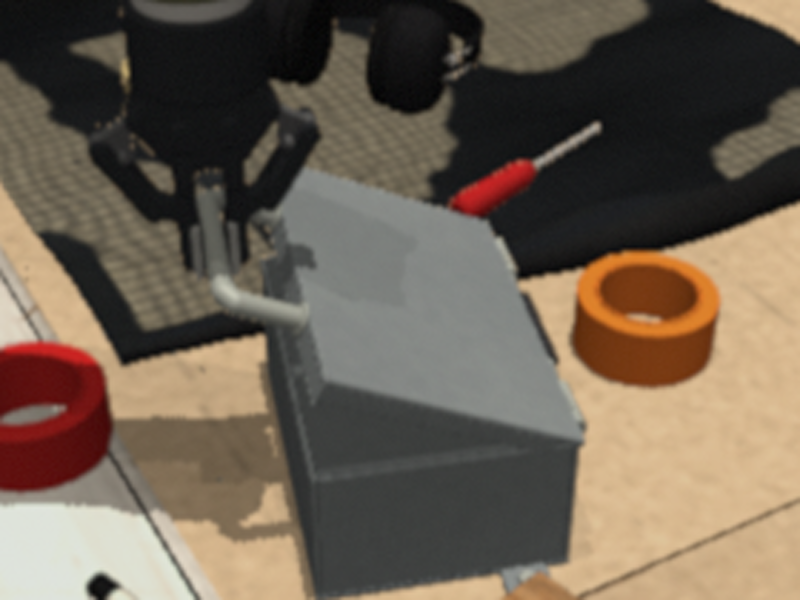

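The lid follows, with the bar held at (210,240). I'll continue past balance, come back, and measure the lid angle from depth in the top view.

```bash
cat >> arc.py <<'E'
def angle():
    out=[]
    for n in("scene","top"):
        q,d=get_image(n); C=cloud(n,d); w=C[...,:2]-H
        X=w@ex; Y=w[...,1]*ex[0]-w[...,0]*ex[1]; Z=C[...,2]-.1
        for y0,y1 in((-.11,-.065),(.065,.11)):
            m=(d>0)&(Y>y0)&(Y<y1)&(X<-.03)&(X>-.16)&(Z>.015)&(Z<.2)
            if m.sum()<50: out.append((n,None)); continue
            x,z=X[m],Z[m]
            for _ in range(6):
                k=np.polyfit(x,z,1); r=abs(z-np.polyval(k,x)); g=r<max(.004,1.5*np.median(r)); x,z=x[g],z[g]
            out.append((n,len(x),round(float(-np.arctan(k[0])),3)))
    print(out); return q
E
python3 - <<'E'
from arc import *
angle(); go(np.arange(.55,.98,.1)); hold(.3); angle(); print(state()["time"])
E
```

```text
[('scene', 1123, 0.436), ('scene', 655, 0.438), ('top', 1184, 0.426), ('top', 140, 0.444)]
0.55 19.68 [ 0.9 -1.  -2. ] 0.013 [-0.0007  0.0001 -0.0004]
0.65 20.18 [-4.8 -2.2  2.2] 0.0128 [-0.0011  0.0003  0.0002]
0.75 20.69 [-7.8 -1.9  5. ] 0.0138 [-0.0017  0.0004  0.0005]
0.85 21.2 [-8.1 -1.8  7.8] 0.013 [-0.0016  0.0004  0.0012]
0.95 21.71 [-5.9 -1.5  8.7] 0.0135 [-0.0008  0.0001  0.0015]
[('scene', 262, 0.908), ('scene', 218, 0.939), ('top', 422, 0.904), ('top', None)]
22.1083
```

The lid measures 0.90–0.94 rad, past balance. I'll bring it back to 0.69 and settle.

```bash
python3 - <<'E'
from arc import *
go([.85,.77,.69],v=.05); hold(1.0); angle(); hold(1.0); angle()
s=state(); print(s["time"],s["opening"],s["contact_force"],abs(s["dq"]).max())
q,d=get_image("top"); p,_=get_image("scene")
C=cloud("top",d); m=np.zeros(d.shape,bool); m[270:340,400:465]=1; m&=(C[...,2]>.04)&(C[...,2]<.06)
x=C[m]; k=np.linalg.lstsq(np.c_[x[:,:2],np.ones(len(x))],x[:,2],rcond=None)[0]
print("tape",x.mean(0),"slope",k[:2],"dist",np.linalg.norm(x.mean(0)[:2]-(H-.08*ex)))
cv2.imwrite("pics/g6.png",np.hstack([cv2.resize(p[120:420,150:525],(400,320)),cv2.resize(q[160:400,200:500],(400,320))])[:,:,::-1])
E
```

```text
0.85 22.69 [-4.6 -1.7  6.6] 0.0134 [-0.0005  0.0001  0.001 ]
0.77 23.18 [-5.1 -2.8  4.5] 0.0133 [-0.0004  0.0001  0.0004]
0.69 23.68 [-5.2 -1.5  2.8] 0.0131 [ 0.     -0.      0.0001]
[('scene', 650, 0.676), ('scene', 468, 0.683), ('top', 801, 0.66), ('top', None)]
[('scene', 628, 0.674), ('scene', 466, 0.683), ('top', 815, 0.661), ('top', None)]
25.875 0.012685406875327663 [-4.40356319 -0.50021725  4.45696283] 0.001970772901304006
tape [ 0.48069178 -0.5756395   0.04762339] slope [0.00099062 0.00368885] dist 0.33384713592276705
```

View pics/g6.png

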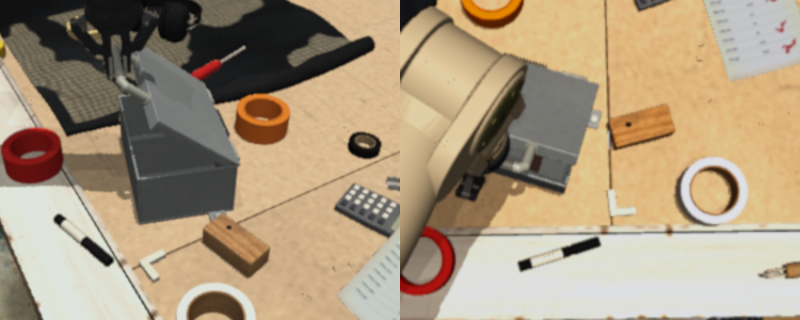

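The lid is held steady at about 0.67 rad with the bar in the fingers. The roll is flat and the bystanders have not moved. Handing in.

```bash
python3 -c "
from plant import *
print(close_job())"
```

```text
the job is handed in; nothing more can be done
None
```

The job is handed in at about 26 s of robot time, with the fingers still holding the lid just below its balance point. `close_job` gave no verdict, so the results below are from my own checks.

- **Tape:** I lifted the clear tape by its rim to about 0.24 m and set it down on first contact at about (0.48, -0.575). It lies flat (measured slope under 0.005), 0.33 m from the box centre.
- **Past balance:** I raised the lid by its bar to about 0.90–0.94 rad, measured from depth.
- **Final hold:** I brought the lid back and held it still. Measurements 1 s apart agreed to within 0.002 rad, reading 0.66–0.68 rad against the allowed 0.58–0.78 rad. The bar was still gripped, with the fingers 12.7 mm apart on it.
- **Bystanders:** The pine block, corner key and marker look unmoved in the last pictures. I did not measure their positions.

**Disagreements:** The commanded angle was 0.69 rad, 0.01–0.03 rad above what the cameras measured. One side of the lid was hidden from the top camera, so that patch gave no reading in the last checks. A steady side force of about 5 N remained on the bar.

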